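Find the hidden bearer under a slatted trough cover and stand the full bottle on it

ROBOT

A 6-joint arm with a two-finger parallel gripper is mounted at the origin on the work surface; the furniture and walls round the work are solid. World frame = base frame: x ahead of the robot, y to its left, z up, the work surface at z = 0. Lengths are in m, angles in degrees, forces in N, time in s.
With the tool pointing down it reaches from about 0.4 to 0.825 m from the base axis. Payload 7 kg.
Tool frame: the origin (TCP) lies between the finger pads; the fingertips stand 25 mm ahead of it and the grasp point (between the pads) lies 6 mm ahead of it (robot.tips_ahead is the distance from the TCP to the fingertips, in m); z points along the fingers, y is the line along which they close (so a half turn about z gives the same grasp; the last joint's range is limited). The gripper opens to 85 mm and grips with 20 to 120 N. Pads are 22 mm wide; open, the fingers measure 114 mm over their backs; the gripper's body (76 mm by 85 mm) begins 54 mm behind the grasp point. The pads swing forward as they close: fully open they stand 13 mm farther back than shut.
Start: joints at [-51.904, 20.546, 0.682, 0, -70.136, -16.507], TCP at [0.248, -0.628, 0.256] pointing down, gripper open.
Joint ranges: [-176.03, 176.03], [-82.01, 121.73], [-58.28, 71.71], [-173.87, 95.51], [-174.79, -0.11], [-173.66, 173.66]. Speed limits (degrees/s): [136.94, 136.94, 172.46, 180, 180, 180].

INTERFACE

Orientations are given as a 3x3 rotation matrix whose columns are the frame's x, y, z axes.
In Python, from rig import robot gives the robot as it stands.
- The arm moves only by the shell command python3 -m creep 'ROWS' [FORCE]. ROWS is text: rows parted by semicolons, each of 7 numbers parted by spaces: the opening, from 0 (shut) to 1 (fully open), then the shift along the tool's x, y, z in cm, then the turn, a rotation vector about the tool's x, y, z in degrees. A call has 1 to 5 rows; each row is the pose to reach, as a shift and turn from the pose commanded when the call began, along the tool's axes at that moment; what a row does not reach only later rows make up. A row lasts 1/12 s, in which the tool goes at most 41.7 mm and 7.16 degrees, less where a joint would pass 70% of its speed; a pose out of reach is approached as far as the arm can. A call with a gripper value outside its range is refused whole. The fingers move at their own pace and stop on an object; FORCE is the grip in N (left out, the last holds). Time passes only in rows, so rows that repeat a pose let the fingers close. It gives the time, the measured TCP pose, the force, the opening and the grip force at its end, in the units of the state.
- robot.get_obs(): the state, without advancing time (a new reading comes with each control period).
- robot.capture(name): name is "side" or "top"; returns a dict with "pixels" (480x640x3 uint8, red, green, blue), "fx", "fy", "cx", "cy" (pixels), "k1" (the pictures are not rectified: a ray, as slopes to the right and down, at radius r is drawn at 1 + k1 r^2 times it, then the intrinsics apply), "position" and "attitude" of the camera in the world. Camera axes: x right, y down, z forward; pixel columns grow to the right and rows downward; lengths in m; the calibration is good to about 2 mm. A picture is of the moment at which its call begins. There is no depth.
- robot.finish_job(): hands the job in; it is judged then, once.
The state is a dict: "t": time; "q": joint angles; "joint_vel": joint speeds; "joint_torque": joint torques, N m; "ee_pos": TCP position; "ee_rot": TCP orientation; "force": force on the tool from outside, world axes, zero at the start; "moment": the same for the moment, N m; "opening": finger opening in m; "grip_force": force on a finger pad.
Only numpy, scipy, OpenCV 4.12 (cv2) and the standard library are available. Lean on these libraries where they do the work, as an engineer would, in place of code of your own. Each camera call takes 0.05 s, during which the arm holds its last target. There are 200 camera calls.

TASK

The slatted white cover of the trough gives way under a load, except where one hidden crossbar carries it from below. Gently feel along the cover with your closed fingertips to find where it stiffens, then stand the full white red-capped bottle upright on the cover, centred over that hidden crossbar so that it does not sink, and let go. Never let the bottle sink into a soft part of the cover, press only lightly, and leave the small beaker where it is.

Things in the scene. Friction and masses are not known exactly. Their poses are not given: they have to be found in the camera images.
- trough: Dark steel trough frame fixed to the worktop, 144 mm (its x) by 324 mm (its y), rim 57 mm high, yaw within 0.2 rad; origin at the centre of its underside, z up. One rigid crossbar, 22 mm wide, is hidden beneath the cover, across its full width along x; its middle lies anywhere within 80 mm of the trough's centre along y.
- panel_centre (a point): Centre of the cover, at the height of the slats' crests (55 mm over the worktop, 2 mm below the rim). The cover, 116 mm (x) by 288 mm (y), is 24 white plastic slats with gently rounded tops, running along x, side by side at 12 mm along y. Each is sprung and goes straight down by itself when pressed (180 N/m a slat, 0.2 N preload, 14 mm travel) and returns. It takes 40 N at most.
- panel_end (a point): Left end of the cover (trough's y = +144 mm, crest height); the other end is opposite. The 2 or 3 slats over the hidden crossbar go down under 1 mm. Fingertips sliding slowly along y with the slats pressed 2 mm down drag with 1 to 3 N, and run against the first carried slat, from either side, felt as a clear rise of force by 4 N and more.
- bottle_mid (a point): Centre, half-way up, of the loose full bottle: round, white, red cap (39 mm wide, the top 20 mm), body 56 mm in diameter, 113 mm high in all, flat foot, 0.4 to 0.6 kg; z along its axis, 56.5 mm above its foot. Starts standing on the worktop right of the trough. On a soft part of the cover it sinks over 3 mm or leans.
- small_beaker: Loose glass beaker, 60 mm wide, 70 mm high, open at the top, right of the trough; origin at the centre of its underside. To be left alone.
Mind the look-alikes: they are no part of the job. What is shaped like the part that bears bottle_mid but pink is not meant.

How it is judged:
By the outcome, as a careful person would: the job done as asked, in the order asked, and still so for the second after the job is handed in, with the robot touching nothing.
It also fails if it takes over 72 s, if anything falls off the work surface, if the arm or the gripper's body presses on something with over 40 N, if the wrist force passes 120 N, or if a joint passes its speed limit or range.

## Working session

There is one attempt and no reset: what is moved stays moved. The work goes in short steps, Python scripts to look and compute and a shell command to move; the robot and the scene stay as the last step left them, time stands still between calls to the robot, and variables do not carry over. Pictures are saved under pics/ and viewed, at most 10 in all, crops included, and the job is handed in when it is done.

```bash
ls; mkdir -p pics; python3 - <<'E'
from rig import robot
import cv2,numpy as np
for n in ("side","top"):
    c=robot.capture(n); cv2.imwrite(f"pics/{n}0.png",c["pixels"][:,:,::-1])
    print(n,{k:(np.round(v,4).tolist() if k!="pixels" else 0) for k,v in c.items()})
o=robot.get_obs(); print(np.round(o["ee_rot"],3).tolist(),o["force"],o["t"],o["opening"],robot.tips_ahead)
E
```

```text
pics
side {'pixels': 0, 'fx': 491.6425, 'fy': 491.6425, 'cx': 313.9101, 'cy': 240.4001, 'k1': -0.0273, 'position': [1.0733, -0.0431, 0.9414], 'attitude': [[-0.0414, 0.8669, -0.4968], [0.9991, 0.0349, -0.0224], [-0.0021, -0.4973, -0.8676]]}
top {'pixels': 0, 'fx': 573.6353, 'fy': 573.6353, 'cx': 317.0534, 'cy': 244.298, 'k1': -0.1542, 'position': [0.3829, -0.0509, 1.1052], 'attitude': [[0.0026, -0.9875, 0.1578], [-0.9998, -0.006, -0.0209], [0.0216, -0.1577, -0.9873]]}
[[-0.93, -0.368, -0.001], [-0.368, 0.93, 0.001], [0.0, 0.002, -1.0]] [-1.0051405  -0.05847886 -1.75453389] 0.1 0.08503513778153368 0.025
```

View pics/side0.png

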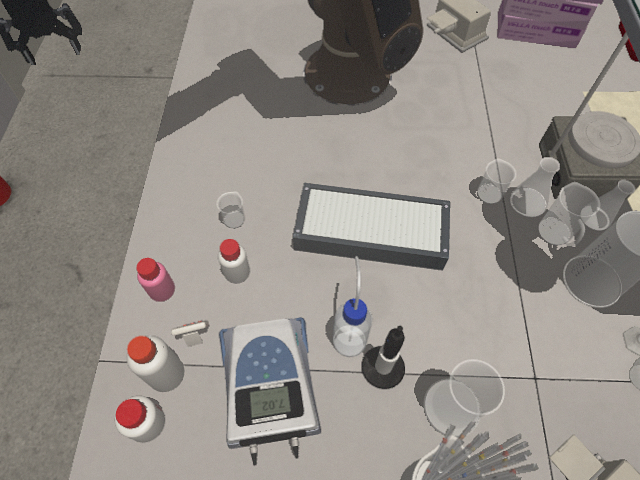

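View pics/top0.png

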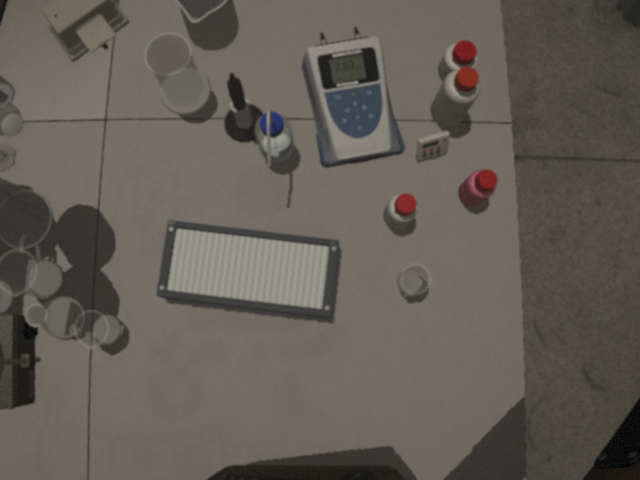

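The side view shows the trough at (372,225), the beaker at (231,210) and the pink bottle at (155,280). The white red-capped candidates are (233,260), (155,362) and (140,418). Only the first stands near the trough and looks the right size; I'll check it in an enlarged crop.

```bash
python3 - <<'E'
import cv2,numpy as np
s=cv2.imread("pics/side0.png");t=cv2.imread("pics/top0.png")
a=cv2.resize(s[180:330,200:460],None,fx=3,fy=3,interpolation=cv2.INTER_CUBIC)[:, :780]
cv2.imwrite("pics/crop_s.png",a)
b=cv2.resize(t[180:330,150:440][:, :],None,fx=2.75,fy=2.75,interpolation=cv2.INTER_CUBIC)
cv2.imwrite("pics/crop_t.png",cv2.convertScaleAbs(b,alpha=1.6))
E
```

```text
(no output)
```

View pics/crop_s.png

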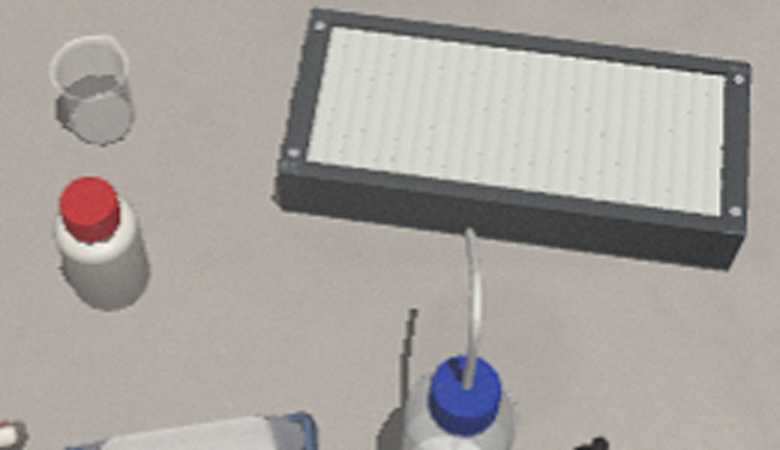

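View pics/crop_t.png

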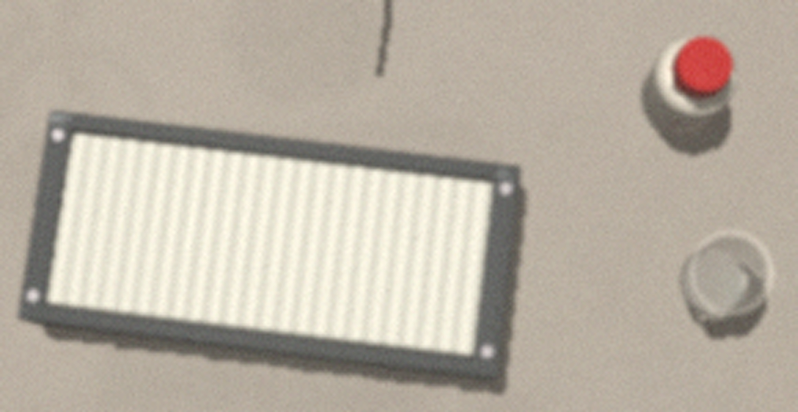

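```bash
cat > h.py <<'E'
from rig import robot
import numpy as np, cv2
def ray(c,u,v):
    k=np.array([[c["fx"],0,c["cx"]],[0,c["fy"],c["cy"]],[0,0,1.]])
    p=cv2.undistortPoints(np.array([[[u,v]]],float),k,np.array([c["k1"],0,0,0.]))[0,0]
    d=np.asarray(c["attitude"])@np.array([p[0],p[1],1]); return np.asarray(c["position"]),d
def onplane(c,u,v,z):
    o,d=ray(c,u,v); return o+d*(z-o[2])/d[2]
def tri(r1,r2):
    (a,d),(b,e)=r1,r2
    s=np.linalg.lstsq(np.c_[d,-e],b-a,rcond=None)[0]
    p,q=a+d*s[0],b+e*s[1]; return (p+q)/2,np.linalg.norm(p-q)
E
python3 - <<'E'
from h import *
S=robot.capture("side");T=robot.capture("top")
fs=lambda p:((p[0]+.5)/3-.5+200,(p[1]+.5)/3-.5+180)
ft=lambda p:((p[0]+.5)/2.75-.5+150,(p[1]+.5)/2.75-.5+180)
ss=[(320,26),(739,79),(735,211),(294,153)]; # side: left in image = right of robot (y-)
tt=[(487,351),(33,296),(58,134),(505,188)]
P=[]
for a,b in zip(ss,tt):
    x=onplane(S,*fs(a),.057);y=onplane(T,*ft(b),.057);P.append((x+y)/2)
    print(x.round(4),y.round(4),np.round(tri(ray(S,*fs(a)),ray(T,*ft(b)))[0],4))
P=np.array(P);c=P.mean(0); v=(P[1]-P[0]+P[2]-P[3])/2
print("centre",c.round(4),"yaw",np.degrees(np.arctan2(-v[0],v[1])).round(2),"L",np.linalg.norm(v), "W",np.linalg.norm((P[3]-P[0]+P[2]-P[1])/2))
print("cap",onplane(S,*fs((89,200)),.113),onplane(T,*ft((704,66)),.113),tri(ray(S,*fs((89,200))),ray(T,*ft((704,66)))))
print("cap width mm",57/3*np.linalg.norm(onplane(S,*fs((89,200)),.113)-S["position"])/S["fx"]*1000)
print("body w", 87/3*np.linalg.norm(onplane(S,*fs((100,260)),.05)-S["position"])/S["fx"]*1000)
print("beaker top ctr",onplane(T,*ft((733,270)),.07),onplane(S,*fs((90,68)),.07))
for n,p in dict(bigA=((141,350),(467,78)),bigB=((131,412),(464,52)),pink=((150,268),(486,180))).items(): print(n,tri(ray(S,*p[0]),ray(T,*p[1])))
o=robot.get_obs();print(o["t"],o["force"],o["ee_pos"])
E
```

```text
[ 0.435  -0.0882  0.057 ] [ 0.4342 -0.0912  0.057 ] [ 0.4342 -0.0897  0.0559]
[0.4696 0.216  0.057 ] [0.4685 0.2127 0.057 ] [0.4688 0.2148 0.0555]
[0.5787 0.2033 0.057 ] [0.5789 0.2003 0.057 ] [0.5789 0.2017 0.0573]
[ 0.5446 -0.101   0.057 ] [ 0.5436 -0.1033  0.057 ] [ 0.5438 -0.1022  0.0556]
centre [0.5066 0.0561 0.057 ] yaw -6.48 L 0.3059185087675775 W 0.1103277746169657
cap [ 0.61862064 -0.22715521  0.113     ] [ 0.61593276 -0.23012122  0.113     ] (array([ 0.6166232 , -0.22935024,  0.10949119]), np.float64(0.0027684699871448684))
cap width mm 37.205594194940545
body w 59.72393521084494
beaker top ctr [ 0.48736154 -0.25428982  0.07      ] [ 0.48762243 -0.24971969  0.07      ]
bigA (array([ 0.84181015, -0.34064666,  0.15538925]), np.float64(0.003968330290935263))
bigB (array([ 0.92910361, -0.35875042,  0.09059901]), np.float64(0.0029000632019383337))
pink (array([ 0.66504817, -0.38026802,  0.1006501 ]), np.float64(0.007485196394472295))
0.2 [ 0.11216999 -0.88399124 -0.70055738] [ 0.24826003 -0.62743057  0.25573414]
```

Target confirmed: the cap is about 38 mm wide with its top at about 0.11 m, at (0.617,-0.229). The others are pink or larger. The trough centre is (0.507,0.056) with yaw -6.5°. I'll move over the right end of the cover with the fingers shut.

```bash
cat > go.py <<'E'
# how far to go: python3 go.py x y z tooly_angle -> shift in tool cm and turn about tool z; also state
from h import *; import sys
from scipy.spatial.transform import Rotation as R
C=np.array([.5066,.0561]);v=np.array([.1129,.9936])
o=robot.get_obs();p=np.array(o["ee_pos"]);r=np.array(o["ee_rot"])
print("t",o["t"],"pos",p.round(4),"s",((p[:2]-C)@v*1000).round(1),"u",((p[:2]-C)@[v[1],-v[0]]*1000).round(1),"F",np.round(o["force"],1),"open",round(o["opening"],4),"grip",o["grip_force"])
if len(sys.argv)>4:
    x,y,z,a=map(float,sys.argv[1:5]);a=np.radians(a)
    w=np.c_[[np.sin(a),-np.cos(a),0],[np.cos(a),np.sin(a),0],[0,0,-1]]
    print("shift cm",(r.T@(np.array([x,y,z])-p)*100).round(2),"rot",np.degrees(R.from_matrix(r.T@w).as_rotvec()).round(2))
E
python3 -m creep '0 -14.7 14.7 0 0 0 0;0 -14.7 14.7 0 0 0 0;0 -14.7 14.7 0 0 0 0;0 -14.7 14.7 0 0 0 0;0 -14.7 14.7 0 0 0 0' 30
python3 -m creep '0 -14.7 14.7 0 0 0 0;0 -14.7 14.7 0 0 0 0;0 -14.7 14.7 0 0 0 0;0 -14.7 14.7 0 0 0 0;0 -14.7 14.7 0 0 0 0'
python3 -m creep '0 -14.7 14.7 5 0 0 28;0 -14.7 14.7 5 0 0 28;0 -14.7 14.7 5 0 0 28;0 -14.7 14.7 5 0 0 28;0 -14.7 14.7 5 0 0 28'
python3 go.py .494 -.0552 .10 83.5
```

```text
t: 0.62
ee_pos: [0.3311, -0.4351, 0.2561]
ee_rot: [[-0.93, -0.367, -0.0], [-0.367, 0.93, 0.0], [0.0, 0.0, -1.0]]
force: [1.3, 1.1, -0.0]
opening: 0.0253
grip_force: 0.0
t: 1.03
ee_pos: [0.4138, -0.2441, 0.2565]
ee_rot: [[-0.93, -0.368, 0.001], [-0.368, 0.93, -0.0], [-0.001, -0.0, -1.0]]
force: [1.7, -0.5, -0.0]
opening: 0.0003
grip_force: 0.0
t: 1.45
ee_pos: [0.4866, -0.0766, 0.2123]
ee_rot: [[-0.993, 0.118, 0.001], [0.118, 0.993, 0.0], [-0.001, 0.0, -1.0]]
force: [0.9, -0.3, -1.1]
opening: 0.0
grip_force: 0.0
t 1.45 pos [ 0.4866 -0.0766  0.2123] s -134.1 u -4.9 F [ 0.9 -0.3 -1.1] open 0.0 grip 0.0Traceback (most recent call last):
  File "go.py", line 10, in <module>
    print("shift cm",(r.T@(np.array([x,y,z])-p)*100).round(2),"rot",np.degrees(R.from_matrix(r.T@w).as_rotvec()).round(2))
                                                                               ~~~~~~~~~~~~~^^^^^^^
  File "scipy/spatial/transform/_rotation.pyx", line 1143, in scipy.spatial.transform._rotation.Rotation.from_matrix
ValueError: Non-positive determinant (left-handed or null coordinate frame) in rotation matrix 0: [[-9.99987555e-01  4.91280905e-03  8.68705645e-04]
 [ 4.91260343e-03  9.99987905e-01 -2.38681566e-04]
 [ 8.69867735e-04  2.34410989e-04  9.99999594e-01]].
```

```bash
sed -i 's/np.c_\[\[np.sin(a),-np.cos(a),0\]/np.c_[[-np.sin(a),np.cos(a),0]/' go.py
python3 -m creep '0 -0.5 2.2 11.5 0 0 0;0 -0.5 2.2 11.5 0 0 0;0 -0.5 2.2 11.5 0 0 0;0 -0.5 2.2 11.5 0 0 0;0 -0.5 2.2 11.5 0 0 0'
python3 go.py .494 -.0552 .078 83.5
python3 -m creep '0 0 0 0.4 0 0 0;0 0 0 0.8 0 0 0;0 0 0 1.1 0 0 0;0 0 0 1.3 0 0 0;0 0 0 1.4 0 0 0'
python3 go.py .494 -.0552 .078 83.5
```

```text
t: 1.87
ee_pos: [0.493, -0.057, 0.0965]
ee_rot: [[-0.994, 0.111, -0.004], [0.111, 0.994, -0.001], [0.004, -0.002, -1.0]]
force: [-0.0, 0.1, 0.7]
opening: -0.0
grip_force: 0.0
t 1.8667 pos [ 0.493  -0.057   0.0965] s -113.9 u -0.8 F [-0.   0.1  0.7] open -0.0 grip 0.0
shift cm [-0.09  0.2   1.85] rot [-0.11 -0.22  0.15]
t: 2.28
ee_pos: [0.4941, -0.0571, 0.0839]
ee_rot: [[-0.994, 0.112, 0.001], [0.112, 0.994, 0.0], [-0.001, 0.001, -1.0]]
force: [0.8, -0.3, -0.2]
opening: 0.0003
grip_force: 0.0
t 2.2833 pos [ 0.4941 -0.0571  0.0839] s -113.9 u 0.4 F [ 0.8 -0.3 -0.2] open 0.0003 grip 0.0
shift cm [0.03 0.18 0.59] rot [0.03 0.07 0.06]
```

```bash

python3 -m creep '0 0 0 0.1 0 0 0;0 0 0 0.2 0 0 0;0 0 0 0.3 0 0 0;0 0 0 0.4 0 0 0;0 0 0 0.4 0 0 0'|egrep 'pos|force:'
python3 -m creep '0 0 0 0 0 0 0;0 0 0 0.05 0 0 0;0 0 0 0.1 0 0 0;0 0 0 0.15 0 0 0;0 0 0 0.15 0 0 0'|egrep 'pos|force:'
for i in 1 2 3; do python3 -m creep '0 0 0 0 0 0 0'|egrep 'pos|force:'; done
```

```text
ee_pos: [0.4939, -0.0568, 0.0792]
force: [-0.6, 0.1, 0.8]
grip_force: 0.3
ee_pos: [0.4939, -0.0569, 0.0778]
force: [0.0, 0.6, 1.3]
grip_force: 0.7
ee_pos: [0.4939, -0.0568, 0.0778]
force: [0.2, 0.8, 0.8]
grip_force: 0.7
ee_pos: [0.4939, -0.0568, 0.0778]
force: [-0.2, -0.0, 1.0]
grip_force: 0.7
ee_pos: [0.4939, -0.0568, 0.0778]
force: [-0.0, -0.7, 1.2]
grip_force: 0.7
```

```bash
cat > chk.py <<'E'
from h import *; import sys
o=robot.get_obs();p=np.array(o["ee_pos"]);d=p[:2]-[.5066,.0561]
print(round(o["t"],2),"s",(d@[.1129,.9936]*1000).round(1),"u",(d@[.9936,-.1129]*1000).round(1),"z",(p[2]*1000).round(1),"F",np.round(o["force"],1))
sys.exit(int(np.hypot(*o["force"][:2])>4.5 or o["force"][2]>6))
E
python3 -m creep '0 0 0.2 0 0 0 0;0 0 0.4 0 0 0 0;0 0 0.6 0 0 0 0;0 0 0.8 0 0 0 0;0 0 1.0 0 0 0 0'>/dev/null; python3 chk.py && python3 -m creep '0 0 0.2 0 0 0 0;0 0 0.4 0 0 0 0;0 0 0.6 0 0 0 0;0 0 0.8 0 0 0 0;0 0 1.0 0 0 0 0'>/dev/null; python3 chk.py && python3 -m creep '0 0 0.2 0 0 0 0;0 0 0.4 0 0 0 0;0 0 0.6 0 0 0 0;0 0 0.8 0 0 0 0;0 0 1.0 0 0 0 0'>/dev/null; python3 chk.py
```

```text
3.78 s -103.5 u 0.0 z 77.8 F [-0.3 -1.5  0.9]
4.2 s -93.4 u 0.1 z 77.8 F [-0.7 -1.1  1.1]
4.62 s -83.4 u 0.1 z 77.8 F [ 0.2 -1.1  1.4]
```

```bash

python3 -m creep '0 0 0.2 0 0 0 0;0 0 0.4 0 0 0 0;0 0 0.6 0 0 0 0;0 0 0.8 0 0 0 0;0 0 1.0 0 0 0 0'>/dev/null; python3 chk.py && python3 -m creep '0 0 0.2 0 0 0 0;0 0 0.4 0 0 0 0;0 0 0.6 0 0 0 0;0 0 0.8 0 0 0 0;0 0 1.0 0 0 0 0'>/dev/null && python3 chk.py && python3 -m creep '0 0 0.2 0 0 0 0;0 0 0.4 0 0 0 0;0 0 0.6 0 0 0 0;0 0 0.8 0 0 0 0;0 0 1.0 0 0 0 0'>/dev/null && python3 chk.py && python3 -m creep '0 0 0.2 0 0 0 0;0 0 0.4 0 0 0 0;0 0 0.6 0 0 0 0;0 0 0.8 0 0 0 0;0 0 1.0 0 0 0 0'>/dev/null && python3 chk.py && python3 -m creep '0 0 0.2 0 0 0 0;0 0 0.4 0 0 0 0;0 0 0.6 0 0 0 0;0 0 0.8 0 0 0 0;0 0 1.0 0 0 0 0'>/dev/null && python3 chk.py
```

```text
5.03 s -73.5 u 0.0 z 77.8 F [-0.7 -0.7  1.6]
5.45 s -63.5 u 0.0 z 77.8 F [-0.3 -1.2  1.6]
5.87 s -53.5 u -0.0 z 77.8 F [-0.4 -1.7  1.6]
6.28 s -43.5 u -0.0 z 77.8 F [ 0.1 -0.6  1.4]
6.7 s -33.4 u 0.0 z 77.8 F [-0.1 -1.2  1.8]
```

```bash

python3 -m creep '0 0 0.2 0 0 0 0;0 0 0.4 0 0 0 0;0 0 0.6 0 0 0 0;0 0 0.8 0 0 0 0;0 0 1.0 0 0 0 0'>/dev/null; python3 chk.py && python3 -m creep '0 0 0.2 0 0 0 0;0 0 0.4 0 0 0 0;0 0 0.6 0 0 0 0;0 0 0.8 0 0 0 0;0 0 1.0 0 0 0 0'>/dev/null && python3 chk.py && python3 -m creep '0 0 0.2 0 0 0 0;0 0 0.4 0 0 0 0;0 0 0.6 0 0 0 0;0 0 0.8 0 0 0 0;0 0 1.0 0 0 0 0'>/dev/null && python3 chk.py && python3 -m creep '0 0 0.2 0 0 0 0;0 0 0.4 0 0 0 0;0 0 0.6 0 0 0 0;0 0 0.8 0 0 0 0;0 0 1.0 0 0 0 0'>/dev/null && python3 chk.py && python3 -m creep '0 0 0.2 0 0 0 0;0 0 0.4 0 0 0 0;0 0 0.6 0 0 0 0;0 0 0.8 0 0 0 0;0 0 1.0 0 0 0 0'>/dev/null && python3 chk.py
```

```text
7.12 s -23.4 u -0.0 z 77.8 F [-0.5 -0.3  0.8]
7.53 s -13.5 u -0.0 z 77.8 F [ 0.1 -1.   1.9]
7.95 s -3.5 u -0.0 z 77.8 F [ 0.6 -0.8  1.6]
8.37 s 5.2 u -0.4 z 78.0 F [ -0.1 -12.5   9.1]
```

Stiffening starts near s ≈ 5 mm. I'll back off and approach finely.

```bash

python3 -m creep '0 0 -0.3 0 0 0 0;0 0 -0.5 0 0 0 0;0 0 -0.7 0 0 0 0;0 0 -0.7 0 0 0 0'>/dev/null; python3 chk.py && python3 -m creep '0 0 0.1 0 0 0 0;0 0 0.2 0 0 0 0'>/dev/null && python3 chk.py && python3 -m creep '0 0 0.05 0 0 0 0;0 0 0.1 0 0 0 0'>/dev/null && python3 chk.py && python3 -m creep '0 0 0.05 0 0 0 0;0 0 0.1 0 0 0 0'>/dev/null && python3 chk.py && python3 -m creep '0 0 0.05 0 0 0 0;0 0 0.1 0 0 0 0'>/dev/null && python3 chk.py && python3 -m creep '0 0 0.05 0 0 0 0;0 0 0.1 0 0 0 0'>/dev/null && python3 chk.py && python3 -m creep '0 0 0.05 0 0 0 0;0 0 0.1 0 0 0 0'>/dev/null && python3 chk.py
```

```text
8.7 s -0.6 u 0.1 z 77.8 F [0.6 0.7 1.8]
8.87 s 1.3 u -0.2 z 77.7 F [-0.  -1.   1.4]
9.03 s 2.3 u -0.2 z 77.7 F [-0.2 -1.8  1.3]
9.2 s 3.1 u -0.3 z 77.7 F [-0.8 -3.8  1.8]
9.37 s 3.7 u -0.3 z 77.8 F [ 0.3 -6.6  4.4]
```

```bash

python3 -m creep '0 0 0 -0.8 0 0 0;0 0 0 -1.6 0 0 0;0 0 3 -2 0 0 0;0 0 6 -2 0 0 0;0 0 8.2 -2 0 0 0'>/dev/null; python3 -m creep '0 0 0 1 0 0 0;0 0 0 1.5 0 0 0;0 0 0 1.8 0 0 0;0 0 0 2 0 0 0;0 0 0 2 0 0 0'>/dev/null; python3 chk.py && python3 -m creep '0 0 -0.2 0 0 0 0;0 0 -0.4 0 0 0 0;0 0 -0.6 0 0 0 0;0 0 -0.8 0 0 0 0;0 0 -1.0 0 0 0 0'>/dev/null && python3 chk.py && python3 -m creep '0 0 -0.2 0 0 0 0;0 0 -0.4 0 0 0 0;0 0 -0.6 0 0 0 0'>/dev/null && python3 chk.py && python3 -m creep '0 0 -0.2 0 0 0 0;0 0 -0.4 0 0 0 0;0 0 -0.6 0 0 0 0'>/dev/null && python3 chk.py && python3 -m creep '0 0 -0.2 0 0 0 0;0 0 -0.4 0 0 0 0;0 0 -0.6 0 0 0 0'>/dev/null && python3 chk.py&& python3 -m creep '0 0 -0.2 0 0 0 0;0 0 -0.4 0 0 0 0;0 0 -0.6 0 0 0 0'>/dev/null && python3 chk.py
```

```text
10.2 s 85.7 u -0.3 z 77.6 F [-0.1  0.5  1.4]
10.62 s 76.1 u 0.1 z 78.1 F [0.7 1.2 1.5]
10.87 s 70.1 u -0.2 z 77.8 F [0.6 1.3 0.8]
11.12 s 64.2 u -0.1 z 77.8 F [0.1 1.6 1.3]
11.37 s 58.1 u -0.2 z 77.7 F [0.5 0.1 1.1]
11.62 s 52.9 u 0.4 z 78.1 F [-0.7  6.1  4. ]
```

```bash

python3 -m creep '0 0 0.3 0 0 0 0;0 0 0.5 0 0 0 0;0 0 0.5 0 0 0 0'>/dev/null; python3 chk.py && python3 -m creep '0 0 -0.1 0 0 0 0;0 0 -0.2 0 0 0 0'>/dev/null && python3 chk.py && python3 -m creep '0 0 -0.05 0 0 0 0;0 0 -0.1 0 0 0 0'>/dev/null && python3 chk.py && python3 -m creep '0 0 -0.05 0 0 0 0;0 0 -0.1 0 0 0 0'>/dev/null && python3 chk.py && python3 -m creep '0 0 -0.05 0 0 0 0;0 0 -0.1 0 0 0 0'>/dev/null && python3 chk.py && python3 -m creep '0 0 -0.05 0 0 0 0;0 0 -0.1 0 0 0 0'>/dev/null && python3 chk.py 
```

```text
11.87 s 57.2 u -0.4 z 77.5 F [-0.4 -0.2  1.8]
12.03 s 55.5 u -0.1 z 77.7 F [-0.3  1.9  2. ]
12.2 s 54.5 u 0.0 z 77.8 F [-0.6  3.3  1.7]
12.37 s 53.7 u 0.2 z 78.0 F [0.3 3.3 2.4]
12.53 s 52.9 u 0.4 z 78.1 F [-0.1  5.   4.7]
```

Edges felt at s ≈ 3 and 53 mm, so the bar's middle is at s ≈ 28.3 mm. Now I'll lift and go to the bottle.

```bash

python3 -m creep '0 0 0 -4 0 0 0;0 0 0 -8 0 0 0;0 0 0 -12 0 0 0;1 0 0 -14 0 0 0;1 0 0 -14 0 0 0' >/dev/null; python3 go.py .6173 -.2287 .215 83.5
```

```text
t 12.95 pos [0.5141 0.1083 0.2228] s 52.7 u 1.6 F [-0.2  0.1  0.5] open 0.0234 grip 0.0
shift cm [-14.   -32.34   0.76] rot [0.18 0.35 0.11]
```

```bash

python3 -m creep '1 -7 -16.5 0 0 0 0;1 -7 -16.5 0 0 0 0;1 -7 -16.5 0 0 0 0;1 -7 -16.5 0 0 0 0;1 -7 -16.5 0 0 0 0' >/dev/null;python3 -m creep '1 -6.5 -15.5 0 0 0 0;1 -6.5 -15.5 0 0 0 0;1 -6.5 -15.5 0 0 0 0;1 -6.5 -15.5 0 0 0 0;1 -6.5 -15.5 0 0 0 0' >/dev/null; python3 go.py .6173 -.2287 .215 83.5; python3 -m creep '1 0 0 0 0 0 0'>/dev/null;  python3 go.py .6173 -.2287 .076 83.5
python3 - <<'E'
from h import *
c=robot.capture("side");cv2.imwrite("pics/s1.png",cv2.resize(c["pixels"][150:330,150:330,::-1],None,fx=3,fy=3))
E
```

```text
t 13.7833 pos [ 0.6105 -0.231   0.2156] s -273.5 u 135.7 F [-0.2  1.7  0.3] open 0.0851 grip 0.0
shift cm [-0.64  0.3   0.06] rot [-0.08 -0.2  -0.17]
t 13.8667 pos [ 0.6097 -0.2275  0.2156] s -270.2 u 134.4 F [-0.2  1.1 -0.3] open 0.0855 grip 0.0
shift cm [-0.82 -0.03 13.96] rot [-0.01 -0.22 -0.15]
```

View pics/s1.png

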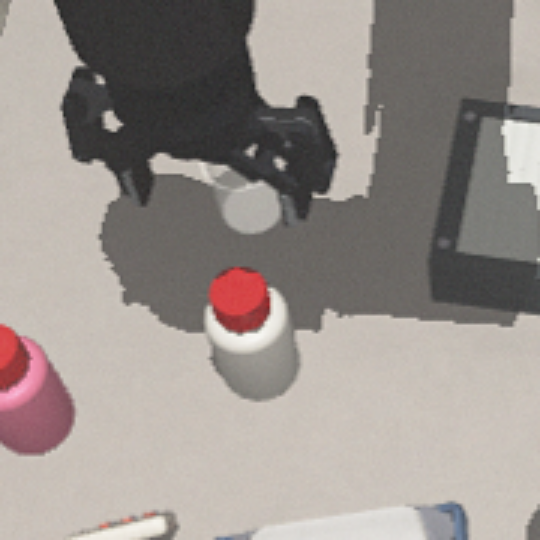

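The open gripper, with fingertips at crop (140,195) and (298,215), sits above and behind the bottle's cap at (240,298), as expected for its height. I'll go down and grip.

```bash

python3 -m creep '1 -0.8 0 0 0 0 0;1 -0.8 0 3 0 0 0;1 -0.8 0 6 0 0 0;1 -0.8 0 8 0 0 0;1 -0.8 0 9 0 0 0' >/dev/null;python3 chk.py && python3 -m creep '1 0 0 1.5 0 0 0;1 0 0 3 0 0 0;1 0 0 4 0 0 0;1 0 0 4.8 0 0 0;1 0 0 4.8 0 0 0' >/dev/null; python3 go.py .6173 -.2287 .076 83.5
```

```text
14.33 s -265.8 u 141.8 z 124.8 F [0.1 0.2 0.3]
t 14.75 pos [ 0.6183 -0.2252  0.0785] s -266.9 u 142.7 F [-0.4 -0.3 -0.1] open 0.0854 grip 0.0
shift cm [ 0.06 -0.36  0.25] rot [ 0.   -0.11  0.13]
```

```bash

python3 -m creep '1 0 -0.35 0.2 0 0 0;1 0 -0.35 0.2 0 0 0;0.7 0 -0.35 0.2 0 0 0;0.7 0 -0.35 0.2 0 0 0;0.65 0 -0.35 0.2 0 0 0' 50 >/dev/null;python3 chk.py && python3 -m creep '0.5 0 0 0 0 0 0;0.5 0 0 0 0 0 0;0.4 0 0 0 0 0 0;0.4 0 0 0 0 0 0;0.4 0 0 0 0 0 0' 50 ; python3 go.py .6173 -.2287 .076 83.5
python3 - <<'E'
from h import *
c=robot.capture("side");cv2.imwrite("pics/s2.png",cv2.resize(c["pixels"][150:330,150:330,::-1],None,fx=3,fy=3))
E
```

```text
15.17 s -271.1 u 143.6 z 78.4 F [ 0.6 -1.1  0.9]
t: 15.58
ee_pos: [0.6188, -0.2298, 0.0789]
ee_rot: [[-0.994, 0.111, 0.001], [0.111, 0.994, -0.001], [-0.001, -0.001, -1.0]]
force: [-1.4, -1.1, 6.0]
opening: 0.0535
grip_force: 53.7
t 15.5833 pos [ 0.6188 -0.2298  0.0789] s -271.4 u 143.7 F [-1.4 -1.1  6. ] open 0.0535 grip 53.678811498007235
shift cm [0.16 0.09 0.29] rot [-0.03  0.07  0.1 ]
```

View pics/s2.png

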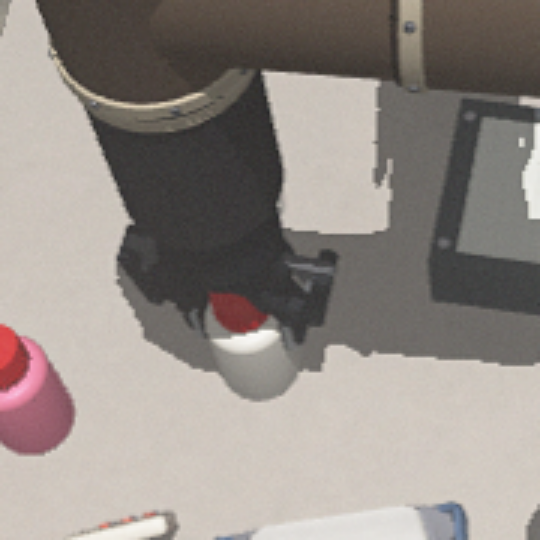

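The fingers are shut round the top of the body, with the cap at (240,310). An opening of 53.5 mm and an upward push of 6 N suggest the grip is partly on the shoulder. I'll regrip about 7 mm lower.

```bash

python3 -m creep '0.8 0 0 0 0 0 0;0.8 0 0 0 0 0 0;0.85 0 0.1 0.3 0 0 0;0.85 0 0.1 0.5 0 0 0;0.85 0 0.1 0.5 0 0 0' >/dev/null;python3 chk.py && python3 -m creep '0.4 0 0 0 0 0 0;0.4 0 0 0 0 0 0;0.4 0 0 0 0 0 0;0.4 0 0 0 0 0 0;0.4 0 0 0 0 0 0' 50 ; python3 go.py .6173 -.2287 .076 83.5
```

```text
16.05 s -269.8 u 142.8 z 71.9 F [ 0.2  0.8 -1.3]
t: 16.47
ee_pos: [0.6185, -0.2287, 0.073]
ee_rot: [[-0.994, 0.112, 0.0], [0.112, 0.994, -0.0], [-0.0, -0.0, -1.0]]
force: [-0.6, -2.7, 1.4]
opening: 0.054
grip_force: 53.2
t 16.4667 pos [ 0.6185 -0.2287  0.073 ] s -270.3 u 143.4 F [-0.6 -2.7  1.4] open 0.054 grip 53.199564213864505
shift cm [ 0.12 -0.01 -0.3 ] rot [-0.02  0.02  0.09]
```

```bash

python3 -m creep '0.4 0 0 -1 0 0 0;0.4 0 0 -2.5 0 0 0;0.4 0 0 -4.5 0 0 0;0.4 0 0 -7 0 0 0;0.4 0 0 -9 0 0 0'; python3 -m creep '0.4 0 0 -2 0 0 0;0.4 0 0 -3 0 0 0;0.4 0 0 -3.5 0 0 0;0.4 0 0 -3.5 0 0 0'|egrep 'force|open'; python3 go.py .5098 .0842 .195 83.5
```

```text
t: 16.88
ee_pos: [0.618, -0.2278, 0.1638]
ee_rot: [[-0.994, 0.112, -0.001], [0.112, 0.994, 0.001], [0.001, 0.001, -1.0]]
force: [0.8, 0.4, -4.1]
opening: 0.0534
grip_force: 54.0
force: [2.0, 0.3, -5.4]
opening: 0.0539
grip_force: 54.0
t 17.2167 pos [ 0.6186 -0.228   0.1983] s -269.7 u 143.3 F [ 2.   0.3 -5.4] open 0.0539 grip 54.00526842393447
shift cm [14.3  29.81  0.34] rot [0.03 0.05 0.08]
```

```bash

python3 -m creep '0.4 0.6 1.2 0 0 0 0;0.4 1.8 3.7 0 0 0 0;0.4 3.1 6.5 0 0 0 0;0.4 4.4 9.3 0 0 0 0;0.4 5.7 12.1 0 0 0 0' >/dev/null; python3 -m creep '0.4 1.3 2.8 0 0 0 0;0.4 2.6 5.6 0 0 0 0;0.4 3.9 8.4 0 0 0 0;0.4 5.2 11.2 0 0 0 0;0.4 6.3 13.4 0 0 0 0' >/dev/null; python3 -m creep '0.4 1 2.0 0 0 0 0;0.4 1.8 3.5 0 0 0 0;0.4 2.2 4.2 0 0 0 0;0.4 2.2 4.2 0 0 0 0' >/dev/null;python3 go.py .5098 .0842 .140 83.5
```

```text
t 18.3833 pos [0.5092 0.0839 0.1967] s 27.9 u -0.6 F [-0.1 -0.6 -5.5] open 0.0538 grip 54.19655370293185
shift cm [-0.07  0.04  5.67] rot [-0.03 -0.11  0.19]
```

```bash

python3 -m creep '0.4 0 0.05 2 0 0 0;0.4 0 0.05 3.5 0 0 0;0.4 0 0.05 4.7 0 0 0;0.4 0 0.05 5.5 0 0 0;0.4 0 0.05 6 0 0 0' >/dev/null; python3 -m creep '0.4 0 0 0 0 0 0;0.4 0 0 0 0 0 0' >/dev/null;python3 go.py .5098 .0842 .128 83.5
python3 - <<'E'
from h import *
c=robot.capture("side");cv2.imwrite("pics/s3.png",cv2.resize(c["pixels"][120:290,260:470,::-1],None,fx=3,fy=3))
E
```

```text
t 18.9667 pos [0.5108 0.0829 0.1378] s 27.1 u 1.2 F [ 0.   0.3 -4.6] open 0.0538 grip 54.104050895548426
shift cm [0.12 0.12 0.98] rot [-0.02 -0.01  0.07]
```

View pics/s3.png

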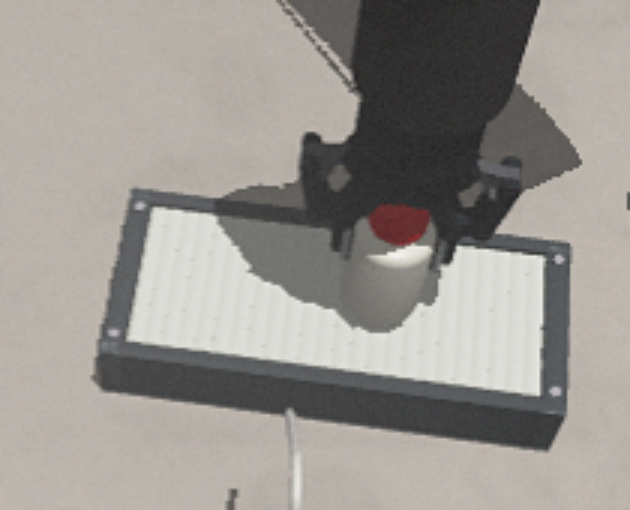

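The bottle hangs upright over the cover, with its foot around (380,325). I'll lower it gently.

```bash

python3 -m creep '0.4 0.05 0.1 0.2 0 0 0;0.4 0.05 0.1 0.4 0 0 0;0.4 0.05 0.1 0.55 0 0 0;0.4 0.05 0.1 0.7 0 0 0;0.4 0.05 0.1 0.7 0 0 0' >/dev/null;python3 chk.py && python3 -m creep '0.4 0 0 0.05 0 0 0;0.4 0 0 0.1 0 0 0;0.4 0 0 0.1 0 0 0' >/dev/null;python3 chk.py && python3 -m creep '0.4 0 0 0.05 0 0 0;0.4 0 0 0.1 0 0 0;0.4 0 0 0.1 0 0 0' >/dev/null;python3 chk.py && python3 -m creep '0.4 0 0 0.05 0 0 0;0.4 0 0 0.1 0 0 0;0.4 0 0 0.1 0 0 0' >/dev/null;python3 chk.py
```

```text
19.43 s 28.3 u 0.2 z 130.6 F [ 0.1 -0.2 -5.1]
19.68 s 28.4 u 0.4 z 129.7 F [-0.2  0.6 -4.8]
19.93 s 28.3 u 0.3 z 128.7 F [ 0.3 -0.3 -4.7]
20.18 s 28.3 u 0.4 z 127.7 F [-0.4  0.  -4.8]
```

```bash

python3 -m creep '0.4 0 0 0.03 0 0 0;0.4 0 0 0.05 0 0 0;0.4 0 0 0.05 0 0 0' >/dev/null;python3 chk.py && python3 -m creep '0.4 0 0 0.03 0 0 0;0.4 0 0 0.05 0 0 0;0.4 0 0 0.05 0 0 0' >/dev/null;python3 chk.py ; python3 -m creep '0.4 0 0 0 0 0 0'>/dev/null; python3 chk.py
```

```text
20.43 s 28.3 u 0.5 z 127.5 F [-0.5  0.  -2. ]
20.68 s 28.4 u 0.6 z 127.3 F [-2.6 -0.9  5.6]
20.77 s 28.3 u 0.6 z 127.4 F [-2.8  0.4  6.6]
```

Firm contact at the expected height, so the bar is carrying it. I'll relax the press, then release.

```bash

python3 -m creep '0.4 0 0 -0.04 0 0 0;0.4 0 0 -0.04 0 0 0' >/dev/null;python3 chk.py ; python3 -m creep '0.7 0 0 0 0 0 0;0.7 0 0 0 0 0 0;0.9 0 0 0 0 0 0;1 0 0 0 0 0 0;1 0 0 0 0 0 0'; python3 chk.py; python3 -m creep '1 0 0 -1 0 0 0;1 0 0 -3 0 0 0;1 0 0 -6 0 0 0;1 0 0 -9 0 0 0;1 0 0 -12 0 0 0' >/dev/null; python3 chk.py;  python3 -m creep '1 10 -10 0 0 0 0;1 10 -10 0 0 0 0;1 10 -10 0 0 0 0;1 10 -10 0 0 0 0;1 10 -10 0 0 0 0' >/dev/null
python3 - <<'E'
from h import *
for n in("side","top"):
    c=robot.capture(n);cv2.imwrite(f"pics/{n}4.png",c["pixels"][:,:,::-1])
a=cv2.imread("pics/side4.png")[120:300,200:470];b=cv2.imread("pics/top4.png")[180:330,150:440]
cv2.imwrite("pics/s4.png",cv2.resize(a,None,fx=2.9,fy=2.9,interpolation=cv2.INTER_CUBIC))
cv2.imwrite("pics/t4.png",cv2.resize(cv2.convertScaleAbs(b,alpha=1.6),None,fx=2.75,fy=2.75,interpolation=cv2.INTER_CUBIC))
E
```

```text
20.93 s 28.4 u 0.6 z 127.4 F [-1.5 -1.9  3.8]
t: 21.35
ee_pos: [0.5103, 0.0843, 0.1271]
ee_rot: [[-0.994, 0.112, 0.0], [0.112, 0.994, 0.0], [-0.0, 0.0, -1.0]]
force: [-0.8, 1.7, -0.0]
opening: 0.0856
grip_force: 0.0
21.35 s 28.4 u 0.5 z 127.1 F [-0.8  1.7 -0. ]
21.77 s 28.1 u 0.2 z 249.3 F [0.8 0.7 0.2]
```

View pics/s4.png

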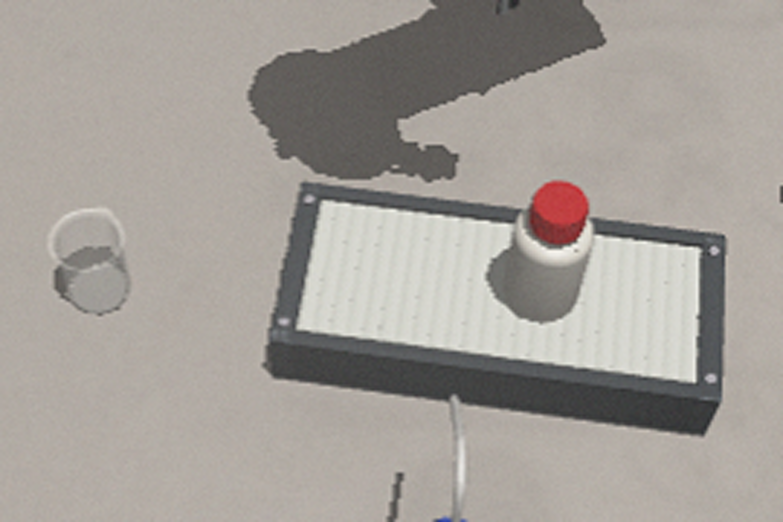

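View pics/t4.png

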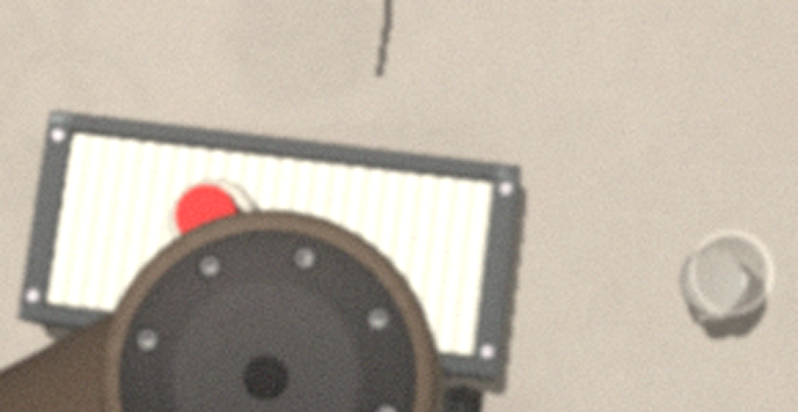

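The bottle stands upright on the cover, with its cap at (559,204) in the side crop and (206,213) in the top crop. The beaker hasn't moved. I'll do a quick height check.

```bash
python3 - <<'E'
from h import *
S=robot.capture("side");T=robot.capture("top")
a=((559.5)/2.9-.5+200,(203.5)/2.9-.5+120);b=(206.5/2.75-.5+150,213.5/2.75-.5+180)
print(onplane(S,*a,.168),tri(ray(S,*a),ray(T,*b)),robot.get_obs()["t"])
E
```

```text
[0.5115873  0.08355859 0.168     ] (array([0.51058328, 0.08287554, 0.16651836]), np.float64(0.0018279856719937084)) 22.3833
```

Upright and not sunk: the cap top is at about 0.167 m, where the cover plus bottle would put it at 0.168. Handing in.

```bash
python3 -c "
from rig import robot
print(robot.finish_job())"
```

```text
the job is handed in; nothing more can be done
None
```

The bottle stands upright, released and not sunk on the cover, about 28 mm left of the trough's centre, midway between the two stiff edges I felt; the beaker was left alone and the job is handed in at about 22 s.

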